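# Close the open eyepiece tube of a metallurgical microscope

## Task

The microscope is being put away and one tube is already closed with its red dust stopper. Pull the remaining eyepiece out of its sloping tube and stand it upright, fully down, in the empty hole of the wooden rack, lowering it rather than letting it drop; then take the other red stopper from the rack, set it in the tube you have just emptied, push it firmly until its flange is home on the tube's rim, and let go. Do not knock the microscope, and leave the fitted stopper, the stowed eyepiece and both bottles where they are.

Things in the scene. Friction and masses are not known exactly. Their poses are not given: they have to be found in the camera images.
- scope: white inverted microscope, fixed; origin on the bench, x to its back, y to the robot's left, eyepiece side to the robot (yaw within 0.25). Its frame, mm: foot x -100..200, y +-100, 45 high; body x -50..120, y +-65, to z 190; focus knobs to y +-99 at x 0, z 90; black stage radius 85 about x 45, top z 242; lamp house to x 198, z 145; prism house y +-63 behind the tubes; mouths x -150, y +-32, z 270
- tube_left: aluminium eyepiece tube of the microscope, 37 mm outside, 30 mm bore, 55 mm long and deep; origin at the centre of its mouth (rim), z out of the tube along its axis, 40 deg from vertical, leaning to the microscope's -x; y = the microscope's y. Tubes parallel, 64 mm apart. The one on the robot's left (+y).
- tube_right: aluminium eyepiece tube of the microscope, 37 mm outside, 30 mm bore, 55 mm long and deep; origin at the centre of its mouth (rim), z out of the tube along its axis, 40 deg from vertical, leaning to the microscope's -x; y = the microscope's y. Tubes parallel, 64 mm apart. The one on the robot's right (-y).
- home_left (a point): point on the axis of the left tube, 25 mm below its mouth: here lies the foot of a stopper or eyepiece that is fully home, its flange or shoulder on the rim
- home_right (a point): the same point in the right tube
- eyepiece: black eyepiece: steel barrel 28 mm diameter, 25 mm long, then a black body 36 mm diameter and 36 mm long, shoulder at the joint (whole length 61 mm, about 90 g); origin at the centre of the barrel's free end, z along the axis towards the body. At the start it sits fully home, loose (1 mm clearance all round), in one of the two tubes, left or right, and slides out along the tube's axis.
- stopper: red plastic dust stopper: nose tapering from 23 mm diameter at its foot to 28 mm over 25 mm, then a flange 37 mm diameter and 4 mm thick, then a cylindrical grip 26 mm diameter and 26 mm long (whole length 55 mm, about 35 g); origin at the centre of the foot, z along the axis towards the grip. To be fitted; stands nose down in one of the rack's two filled holes, flange on the rack's top.
- fitted_stopper: red plastic dust stopper: nose tapering from 23 mm diameter at its foot to 28 mm over 25 mm, then a flange 37 mm diameter and 4 mm thick, then a cylindrical grip 26 mm diameter and 26 mm long (whole length 55 mm, about 35 g); origin at the centre of the foot, z along the axis towards the grip. Already home in the other tube: leave it.
- stowed_eyepiece: black eyepiece: steel barrel 28 mm diameter, 25 mm long, then a black body 36 mm diameter and 36 mm long, shoulder at the joint (whole length 61 mm, about 90 g); origin at the centre of the barrel's free end, z along the axis towards the body. Already stowed in the rack, in the third hole: leave it.
- rack: light wooden rack, a block 192 x 64 x 42 mm fixed to the bench to the robot's left or right of the microscope at any yaw; origin under its centre, x along its length. Three holes in a row at x = -64, 0, +64 mm, 31 mm diameter, 30 mm deep, one of them empty.
- free_hole (a point): centre of the mouth of the rack's empty hole (x = +64 mm, on the rack's top, 42 mm above the bench); its axes are those of the rack, z up. An eyepiece fully down rests with its shoulder on the rack's top, its barrel's end 25 mm below this point.
- bottle: small amber dropper bottle with black cap, 32 mm diameter, 80 mm tall, standing loose on the bench beside the rack's +y long side; origin at the centre of its base. Bystander.
- wash_bottle: white plastic wash bottle, 60 mm diameter, shoulder at 105 mm, blue cap to 143 mm and a thin blue spout that rises to 181 mm and reaches 48 mm out along its x; stands loose on the bench between the robot and the microscope; origin at the centre of its base. Bystander.
- dish: shallow steel dish 160 x 110 x 18 mm with mounted specimens up to 21 mm high, fixed on the bench on the other side of the microscope from the rack; origin under its centre
Things that resemble listed ones, but are neither listed nor needed, are in the scene too. What is shaped like the stopper but turquoise or yellow is not meant.

How it is judged:
By the outcome, as a careful person would: the job done as asked, in the order asked, and still so for the second after the job is handed in, with the robot touching nothing.
It also fails if it takes over 66 s, if anything falls off the work surface, if the arm or the gripper's body presses on something with over 40 N, if the wrist force passes 120 N, or if a joint passes its speed limit or range.

## Robot

A 6-joint arm with a two-finger parallel gripper is mounted at the origin on the work surface. World frame = base frame: x ahead of the robot, y to its left, z up, the work surface at z = 0. Lengths are in m, angles in rad, forces in N, time in s.
With the tool pointing down it reaches from about 0.2 to 0.875 m from the base axis. Payload 3.4 kg.
Tool frame: the origin (TCP) lies at the very end of the fingers, on their centre line; the grasp point (between the pads) lies 19 mm behind it; z points along the fingers, x is the direction in which the jaws open and shut, and the axes are right-handed (so a half turn about z gives the same grasp; the last joint's range is limited). The gripper opens to 94 mm and grips with 3 to 60 N. Pads are 16 mm wide; open, the fingers measure 119 mm over their backs; the gripper's body (75 mm by 177 mm) begins 78 mm behind the grasp point.
Start: joints at [-1.233, 0.276, 1.505, -0, 1.361, -0.121], TCP at [0.255, -0.516, 0.205] pointing down, gripper open.
Joint ranges: [-2.89, 2.89], [-0.75, 2.08], [0.22, 2.7], [-1.18, 4.32], [0.11, 2.71], [-2.7, 2.7]. Speed limits (rad/s): [2.57, 2.57, 3.14, 3.14, 3.14, 3.14].

## Interface

Orientations are given as a unit quaternion [w, x, y, z].
In Python, from workcell import state, vision, ticket gives the robot as it stands.
- The arm moves only by the tool jog_arm, never from a script. Its arguments are lists of equal length, an entry for each row: "offset": the shift along the world's x, y, z in mm, a list of three; "turn": the turn, a rotation vector about the world's x, y, z in degrees, a list of three; "claw": the finger opening in mm, from 0 to 94. A call has exactly 10 rows; each row shifts and turns the commanded pose from where the row before left it; what a row does not reach is not made up. A row lasts 1/12 s, in which the tool goes at most 41.7 mm and 7.16 degrees, less where a joint would pass 70% of its speed; a pose out of reach is approached as far as the arm can. A call is refused whole if a number of a shift passes 41.7 or a number of a turn 7.16, either way. A call with a gripper value outside its range is refused whole. The fingers move at their own pace and stop on an object; "newtons" is the grip in N (left out, the last holds). Time passes only in rows, so rows that do not move let the fingers close, or fill a call up. It gives the time, the measured TCP pose, the force and the opening at its end, in the units of the state.
- state(): the state, without advancing time (a new reading comes with each control period).
- vision.grab_frame(name): name is "scene" or "top"; returns a dict with "color" (384x512x3 uint8, blue, green, red), "vertical_fov" (degrees; the focal length in pixels is half the picture's height over the tangent of half this angle, whatever the lens; pixels are square), "cx", "cy" (the principal point, pixels), "k1" (the pictures are not rectified: a ray, as slopes to the right and down, at radius r is drawn at 1 + k1 r^2 times it, then the intrinsics apply), "R" (3x3) and "t" (3): a world point X has camera coordinates R X + t. Camera axes: x right, y down, z forward; pixel columns grow to the right and rows downward; lengths in m; the calibration is good to about 2 mm. A picture is of the moment at which its call begins. There is no depth.
- ticket.job_done(): hands the job in, once; it reports no verdict.
The state is a dict: "time_s": time; "q": joint angles; "joint_velocities": joint speeds; "tau": joint torques, N m; "position": TCP position; "tcp_rot": TCP orientation; "force": force on the tool from outside, world axes, zero at the start; "ft_torque": the same for the moment, N m; "finger_gap": finger opening in m.
Only numpy, scipy, OpenCV 4.12 (cv2) and the standard library are available. Lean on these libraries where they do the work, as an engineer would, in place of code of your own. Each camera call takes 0.05 s, during which the arm holds its last target. There are 200 camera calls.

## Working session

There is one attempt and no reset: what is moved stays moved. The work goes in short steps, Python scripts to look and compute and a tool call to move; the robot and the scene stay as the last step left them, time stands still between calls to the robot, and variables do not carry over. Pictures are saved under pics/ and viewed, about 8 in all and at most 12, crops included, and the job is handed in when it is done.

Besides the shell and the picture viewer there is one more tool, called after "Request:" as name(argument=value, ...) on one line, values as JSON. jog_arm: Moves the arm, as the interface text tells. Its arguments: {"type":"object","properties":{"offset":{"type":"array"},"turn":{"type":"array"},"claw":{"type":"array"},"newtons":{"type":"number"}},"required":["offset","turn","claw"]}

```bash
ls; mkdir -p pics
cat > h.py <<'E'
import numpy as np, cv2
from workcell import state, vision, ticket
def grab(n,fn=None):
    f=vision.grab_frame(n)
    if fn: cv2.imwrite('pics/'+fn,f['color'])
    return f
def K(f):
    h,w=f['color'].shape[:2]; F=h/2/np.tan(np.radians(f['vertical_fov'])/2)
    return F
def ray(f,u,v):
    F=K(f); d=np.array([(u-f['cx'])/F,(v-f['cy'])/F]); s=d.copy()
    for _ in range(30): s=d/(1+f['k1']*(s@s))
    R=np.array(f['R']);t=np.array(f['t'])
    D=R.T@np.array([s[0],s[1],1.]); return -R.T@t, D/np.linalg.norm(D)
def onz(f,u,v,z):
    C,D=ray(f,u,v); return C+D*(z-C[2])/D[2]
def proj(f,X):
    c=np.array(f['R'])@np.array(X)+np.array(f['t']); s=c[:2]/c[2]; s=s*(1+f['k1']*(s@s)); return K(f)*s+[f['cx'],f['cy']]
def tri(a,b):
    (C1,D1),(C2,D2)=a,b
    A=np.stack([D1,-D2],1); k=np.linalg.lstsq(A,C2-C1,rcond=None)[0]
    P,Q=C1+k[0]*D1,C2+k[1]*D2; return (P+Q)/2,np.linalg.norm(P-Q)
E
python3 - <<'E'
from h import *
print(state())
for n in('scene','top'):
    f=grab(n); c=-np.array(f['R']).T@np.array(f['t']); print(n,c,f['R'],f['vertical_fov'],f['k1'],f['cx'],f['cy'])
    cv2.imwrite(f'pics/{n}0.png',cv2.resize(f['color'],(800,600),interpolation=cv2.INTER_CUBIC))
    np.save(f'{n}0.npy',f,allow_pickle=True)
E
```

```text
pics
{'time_s': 0.0, 'q': array([-1.23301515e+00,  2.76563042e-01,  1.50607689e+00, -4.41116145e-05,
        1.36069779e+00, -1.20976687e-01]), 'joint_velocities': array([ 3.07516628e-04, -1.74327154e-03,  1.32625601e-03,  4.02688601e-05,
       -1.36594696e-03,  1.06231297e-03]), 'tau': array([-2.95037344e-04, -4.04588628e+01, -2.37226045e+01,  7.00902008e-02,
        3.43913783e-02, -1.18608214e-04]), 'position': array([ 0.25443865, -0.51502896,  0.20464538]), 'tcp_rot': array([-5.29793233e-04,  8.49365035e-01, -5.27805149e-01, -6.93615546e-04]), 'force': array([ 0.18730693,  0.13210973, -0.3374459 ]), 'ft_torque': array([-0.02049727,  0.02050109,  0.02797635]), 'finger_gap': 0.09422151878157058}
scene [ 1.00462546 -0.6690187   1.07801693] [[ 0.81361903  0.58129899  0.01074926]
 [ 0.43705717 -0.59932827 -0.67066136]
 [-0.38341244  0.55036089 -0.74168578]] 49.502283199441315 -0.03548822151376591 254.07951080544794 194.0447997259059
top [0.48476119 0.00915513 1.18266652] [[-0.02436232 -0.99968146  0.00659209]
 [-0.99923665  0.02414899 -0.03070749]
 [ 0.03053852 -0.00733517 -0.99950668]] 53.345969625576316 0.0038199209360278608 255.95592965876654 189.43460467017658
```

View pics/top0.png

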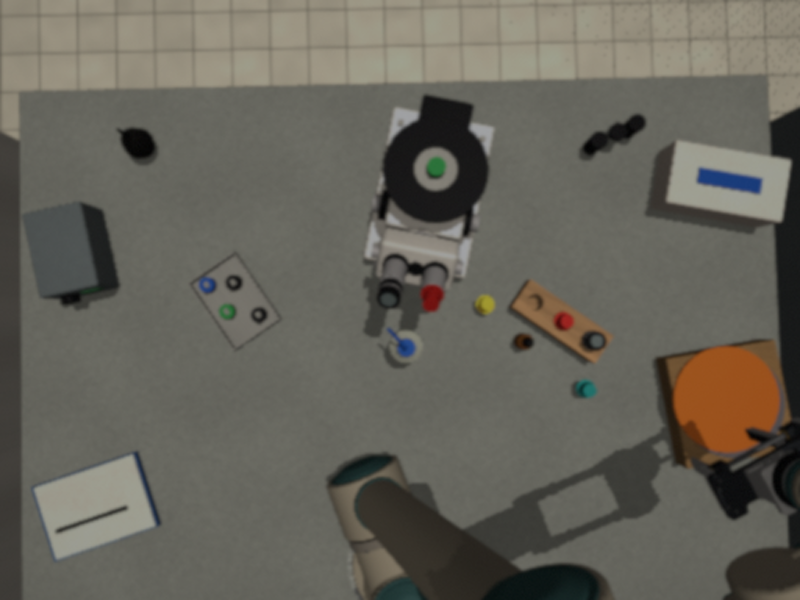

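View pics/scene0.png

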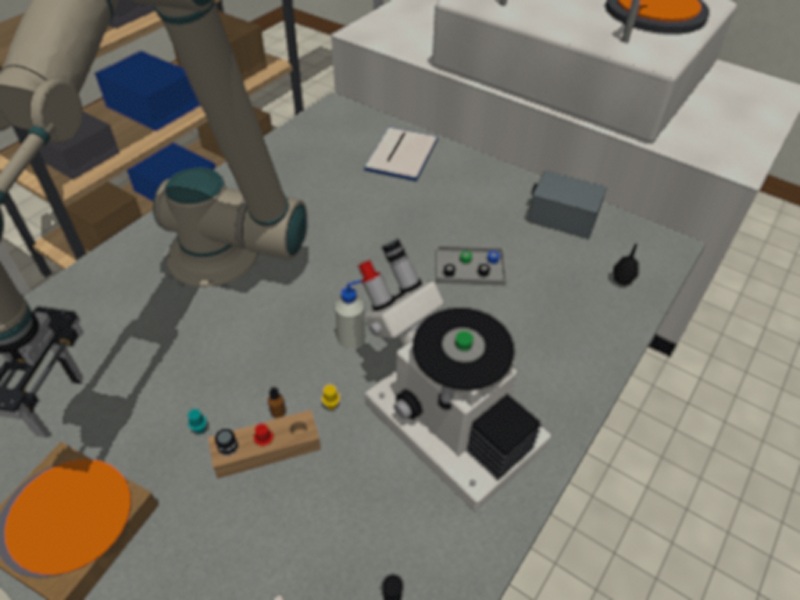

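Top view: eyepiece to pull is in the left tube (389,293) and the fitted red stopper in the right tube (432,297). In the rack are the free hole (535,302), red stopper (565,321) and stowed eyepiece (595,341). Look-alikes: yellow (485,304), turquoise (586,389), black items in the dish and at (600,140).

```bash
cat > m0.py <<'E'
from h import *
F={n:np.load(f'{n}0.npy',allow_pickle=True).item() for n in('top','scene')}
def comps(im,m,roi,mn=8):
    M=np.zeros(m.shape,np.uint8); x0,y0,x1,y1=roi; M[y0:y1,x0:x1]=m[y0:y1,x0:x1]
    n,l,s,c=cv2.connectedComponentsWithStats(M)
    return [(s[i,4],s[i,:4].tolist(),c[i].round(2).tolist()) for i in range(1,n) if s[i,4]>=mn]
if __name__=='__main__':
    for n,roi in(('top',(200,40,420,260)),('scene',(120,140,380,340))):
        im=F[n]['color']; h=cv2.cvtColor(im,cv2.COLOR_BGR2HSV); H,S,V=h[...,0],h[...,1],h[...,2]
        red=((H<6)|(H>174))&(S>150)&(V>60)
        print(n,'red',comps(im,red.astype(np.uint8),roi))
        dark=(V<45); print('dark',comps(im,dark.astype(np.uint8),roi,15))
        wood=(H>6)&(H<22)&(S>80)&(V>70); print('wood',comps(im,wood.astype(np.uint8),roi,60))
    t=F['top']['color'][60:240,230:400]; cv2.imwrite('pics/c1.png',cv2.resize(t,None,fx=3.3,fy=3.3,interpolation=cv2.INTER_CUBIC))
    t=F['scene']['color'][140:320,120:360]; cv2.imwrite('pics/c2.png',cv2.resize(t,None,fx=3.3,fy=3.3,interpolation=cv2.INTER_CUBIC))
E
python3 m0.py
```

```text
top red [(np.int32(172), [269, 183, 14, 16], [275.73, 189.97]), (np.int32(101), [355, 200, 12, 11], [360.4, 205.02])]
dark [(np.int32(3271), [242, 62, 70, 89], [278.61, 104.87]), (np.int32(379), [373, 74, 40, 26], [392.22, 86.12]), (np.int32(17), [248, 163, 12, 5], [253.41, 164.24]), (np.int32(84), [260, 168, 25, 8], [268.75, 171.31]), (np.int32(169), [241, 179, 17, 18], [248.95, 186.78]), (np.int32(46), [373, 213, 8, 11], [375.96, 217.72]), (np.int32(33), [334, 216, 7, 6], [336.91, 218.7])]
wood [(np.int32(1189), [327, 179, 65, 53], [356.45, 203.87])]
scene red [(np.int32(86), [230, 167, 12, 13], [235.09, 173.07]), (np.int32(127), [163, 271, 12, 14], [167.8, 278.09])]
dark [(np.int32(83), [185, 140, 10, 23], [190.53, 152.47]), (np.int32(32), [246, 155, 10, 7], [250.28, 157.88]), (np.int32(27), [248, 161, 11, 6], [253.0, 163.74]), (np.int32(15), [306, 172, 6, 4], [308.6, 173.93]), (np.int32(48), [239, 180, 30, 18], [254.35, 189.08]), (np.int32(2029), [265, 198, 63, 51], [296.02, 223.7]), (np.int32(25), [173, 249, 5, 6], [174.92, 251.56]), (np.int32(120), [254, 250, 16, 18], [262.82, 257.42]), (np.int32(1412), [300, 253, 45, 52], [321.32, 278.24]), (np.int32(22), [281, 255, 7, 7], [283.77, 258.68]), (np.int32(42), [139, 280, 12, 10], [144.93, 284.55])]
wood [(np.int32(1572), [134, 253, 71, 52], [171.42, 282.69])]
```

View pics/c1.png

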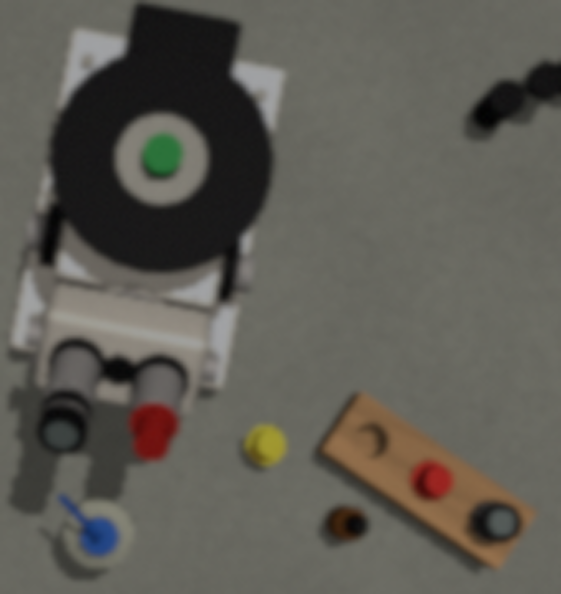

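View pics/c2.png

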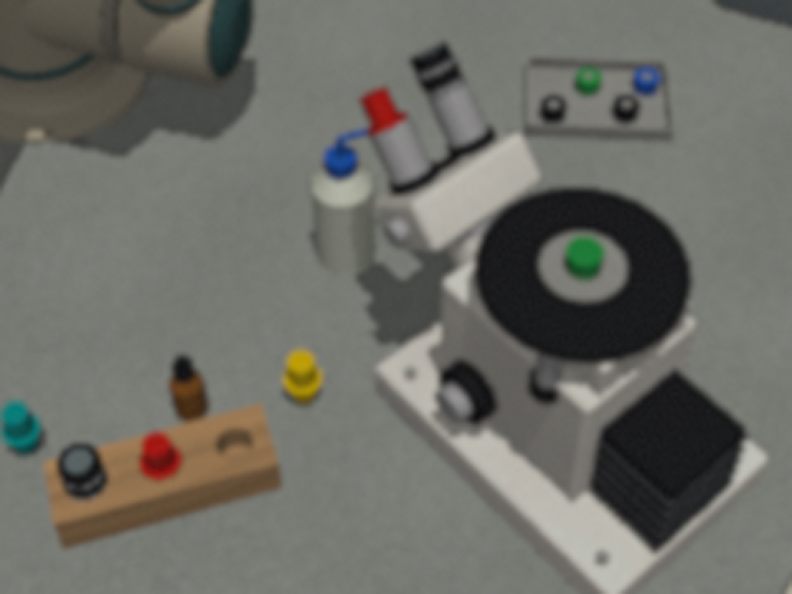

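Top crop: eyepiece end (62,433), fitted stopper (152,430), rack hole (370,441), red stopper (433,480), stowed eyepiece (498,521). Scene crop: eyepiece end (431,50), fitted grip end (376,96), hole (236,442), red (158,455), stowed (80,468). The choice agrees with the description; the wash bottle stands just before the right tube.

```bash
cat > m1.py <<'E'
from m0 import *
from scipy.optimize import least_squares
T=lambda x,y:(230+(x+.5)/3.3-.5,60+(y+.5)/3.3-.5)
S=lambda x,y:(120+(x+.5)/3.3-.5,140+(y+.5)/3.3-.5)
s,c=np.sin(np.radians(40)),np.cos(np.radians(40))
# name: (model pt, top px, scene px)
scope={'eye':((-150-36*s,32,270+36*c),T(62,433),S(431,50)),'stp':((-150-30*s,-32,270+30*c),T(152,446),S(376,96)),'stage':((45,0,242),T(162,160),S(583,272))}
rack={'hole':((64,0,42),T(371,441),S(236,441)),'stp':((0,0,72),T(435,478),S(158,441)),'eye':((-64,0,78),T(499,520),S(79,464))}
def W(p,m):
    a=p[2]; return np.array([p[0]+np.cos(a)*m[0]-np.sin(a)*m[1],p[1]+np.sin(a)*m[0]+np.cos(a)*m[1],m[2]])/1000
def fit(d,p0):
    def r(p): return np.concatenate([np.r_[proj(F['top'],W(p,m))-a,proj(F['scene'],W(p,m))-b] for m,a,b in d.values()])
    q=least_squares(r,p0,x_scale=[100,100,1]); print(q.x.round(3)); print(q.fun.reshape(-1,4).round(2)); return q.x
if __name__=='__main__':
    for d,p0 in((scope,[700,0,0]),(rack,[450,-200,.5])):
        for n,(m,a,b) in d.items():
            P,e=tri(ray(F['top'],*a),ray(F['scene'],*b)); print(n,(P*1000).round(1),'gap',round(e*1000,1),'model z',round(m[2],1))
        p=fit(d,p0)
        if d is scope:
            for y in(32,-32): print('mouth',W(p,(-150,y,270)).round(4))
        else: print('holes',[W(p,(x,0,42)).round(4) for x in(64,0,-64)])
    f=F['top']
    for n,q,z in(('bottle cap',T(355,525),.08),('wash',T(99,537),.143),('spoutend',T(62,497),.181),('yellow',T(268,443),.05)): print(n,onz(f,*q,z).round(3))
    for q in((360,393),(320,450),(498,568),(535,513)): print(onz(f,*T(*q),.042).round(4))
E
python3 m1.py
```

```text
eye [509.1  20.3 300.2] gap 0.6 model z 297.6
stp [498.9 -42.8 290.5] gap 1.3 model z 293.0
stage [714.5 -59.8 237.1] gap 1.0 model z 242
[ 6.70675e+02 -5.03040e+01 -2.30000e-01]
[[-0.06 -0.19 -0.04  0.75]
 [-0.06 -0.09 -0.4  -0.67]
 [ 0.56 -0.32  0.18 -1.01]]
mouth [0.5319 0.015  0.27  ]
mouth [ 0.5173 -0.0473  0.27  ]
hole [ 502.  -255.8   43.6] gap 0.3 model z 42
stp [ 465.9 -305.4   74.4] gap 4.2 model z 72
eye [ 427.9 -360.4   74.3] gap 3.6 model z 78
[ 465.247 -307.156    0.963]
[[-0.56  0.05  0.23 -0.03]
 [ 0.86  0.74  0.29  0.81]
 [ 0.63  0.24  0.81 -0.67]]
holes [array([ 0.5018, -0.2546,  0.042 ]), array([ 0.4652, -0.3072,  0.042 ]), array([ 0.4287, -0.3597,  0.042 ])]
bottle cap [ 0.428 -0.231  0.08 ]
wash [ 0.427 -0.006  0.143]
spoutend [0.461 0.023 0.181]
yellow [ 0.502 -0.162  0.05 ]
[ 0.5456 -0.2476  0.042 ]
[ 0.4948 -0.2098  0.042 ]
[ 0.3844 -0.3675  0.042 ]
[ 0.4332 -0.4027  0.042 ]
```

```bash
cat > go.py <<'E'
import sys; from h import *
from scipy.spatial.transform import Rotation as Ro
s,c=np.sin(np.radians(40)),np.cos(np.radians(40))
A=-0.23; RY=0.963
ax=np.array([-s*np.cos(A),-s*np.sin(A),c])      # out of the tube
ML=np.array([.5319,.0150,.270]); HOLE=np.array([.502,-.255,.042]); STP=np.array([.4655,-.3070,.042])
def rot(x,z): x=np.array(x,float);z=np.array(z,float); return Ro.from_matrix(np.stack([x,np.cross(z,x),z],1))
RT=rot([c*np.cos(A),c*np.sin(A),s],-ax)
RR=rot([np.cos(RY-np.pi/2),np.sin(RY-np.pi/2),0],[0,0,-1])
def cur():
    st=state(); q=st['tcp_rot']; return st,Ro.from_quat([q[1],q[2],q[3],q[0]])
def to(P,R,rows=10):
    st,r=cur(); d=(np.array(P)-st['position'])*1000; w=np.degrees((R*r.inv()).as_rotvec())
    print('t',round(st['time_s'],2),'total mm',d.round(1),'deg',w.round(2),'| per row of',rows,(d/rows).round(2),(w/rows).round(3),'gap',round(st['finger_gap']*1000,1),'F',st['force'].round(1))
E
python3 - <<'E'
from go import *
print((ML+.003*ax).round(4),ax.round(3))
to(ML+.12*ax,RT,20)
E
```

```text
[0.53   0.0154 0.2723] [-0.626  0.147  0.766]
t 0.1 total mm [202.3 547.7 157.2] deg [-25.73 -32.4   48.4 ] | per row of 20 [10.12 27.38  7.86] [-1.287 -1.62   2.42 ] gap 93.9 F [ 0.  -0.6 -0.5]
```

Request:
jog_arm(offset=[[10,27,12],[10,27,12],[10,27,12],[10,27,12],[10,27,12],[10,27,12],[10,27,12],[10,27,12],[10,27,12],[10,27,12]], turn=[[-1.3,-1.6,2.4],[-1.3,-1.6,2.4],[-1.3,-1.6,2.4],[-1.3,-1.6,2.4],[-1.3,-1.6,2.4],[-1.3,-1.6,2.4],[-1.3,-1.6,2.4],[-1.3,-1.6,2.4],[-1.3,-1.6,2.4],[-1.3,-1.6,2.4]], claw=[94,94,94,94,94,94,94,94,94,94], newtons=15)

```text
time_s: 0.93
position: [0.3545, -0.2439, 0.3257]
tcp_rot: [0.022, 0.926, -0.331, 0.177]
force: [-0.1, -0.2, -1.0]
finger_gap: 0.0941
```

```bash
python3 -c "
from go import *
to(ML+.12*ax,RT,10)"
```

```text
t 0.93 total mm [102.3 276.5  36.2] deg [-12.66 -16.14  24.39] | per row of 10 [10.23 27.65  3.62] [-1.266 -1.614  2.439] gap 94.1 F [-0.1 -0.2 -1. ]
```

Request:
jog_arm(offset=[[10.2,27.6,3.6],[10.2,27.6,3.6],[10.2,27.6,3.6],[10.2,27.6,3.6],[10.2,27.6,3.6],[10.2,27.6,3.6],[10.2,27.6,3.6],[10.2,27.6,3.6],[10.2,27.6,3.6],[10.2,27.6,3.6]], turn=[[-1.27,-1.61,2.44],[-1.27,-1.61,2.44],[-1.27,-1.61,2.44],[-1.27,-1.61,2.44],[-1.27,-1.61,2.44],[-1.27,-1.61,2.44],[-1.27,-1.61,2.44],[-1.27,-1.61,2.44],[-1.27,-1.61,2.44],[-1.27,-1.61,2.44]], claw=[94,94,94,94,94,94,94,94,94,94])

```text
time_s: 1.77
position: [0.4562, 0.032, 0.3616]
tcp_rot: [0.04, 0.933, -0.107, 0.34]
force: [1.0, 0.5, -0.2]
finger_gap: 0.0942
```

Run:
```python
from go import *
to(ML+.04*ax,RT,10)
o=[]
for n in('top','scene'):
    f=grab(n); e=proj(f,ML+.036*ax); tc=proj(f,state()['position']); print(n,e,tc)
    u,v=e.round().astype(int); k=f['color'][v-45:v+45,u-50:u+50]; o.append(cv2.resize(k,(400,360),interpolation=cv2.INTER_CUBIC))
cv2.imwrite('pics/p1.png',np.hstack(o))
```

```text
t 1.77 total mm [ 50.6 -11.2 -61. ] deg [ 0.06  0.02 -0.05] | per row of 10 [ 5.06 -1.12 -6.1 ] [ 0.006  0.002 -0.005] gap 94.2 F [ 1.   0.5 -0.2]
top [248.37909869 190.66857948] [240.19819614 214.46236919]
scene [250.21634592 155.54865494] [237.76957326 127.40520826]
```

View pics/p1.png

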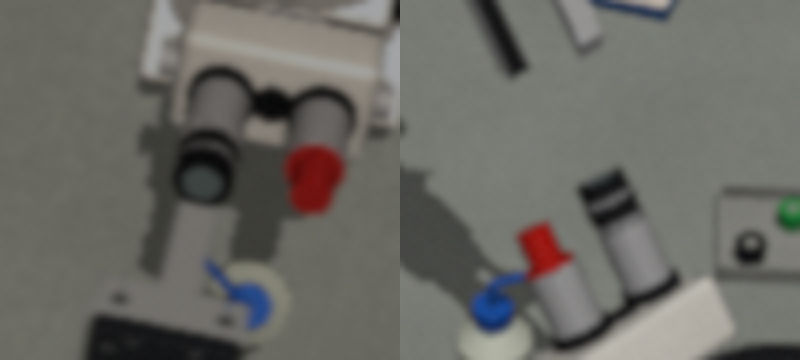

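The right tube's fitted stopper (crop 313,180) is clear. The open upper finger lies in line with the eyepiece end (crop 204,180), and prediction matches to about a pixel.

```bash
python3 -c "
from go import *
to(ML+.004*ax,RT,10)"
```

```text
t 1.87 total mm [ 73.2 -20.1 -87.7] deg [-0.01 -0.12 -0.53] | per row of 10 [ 7.32 -2.01 -8.77] [-0.001 -0.012 -0.053] gap 94.1 F [-1.   0.3  0.2]
```

Request:
jog_arm(offset=[[9,-2.5,-11],[9,-2.5,-11],[9,-2.5,-11],[9,-2.5,-11],[9,-2.5,-11],[8,-2.2,-9],[8,-2.2,-9],[6,-1.6,-7],[4,-1,-4],[2.2,-0.6,-2.7]], turn=[[0,0,0],[0,0,0],[0,0,0],[0,0,0],[0,0,0],[0,0,0],[0,0,0],[0,0,0],[0,0,0],[0,0,0]], claw=[94,94,94,94,94,94,94,94,94,94])

```text
time_s: 2.7
position: [0.5299, 0.0093, 0.2739]
tcp_rot: [0.04, 0.934, -0.109, 0.338]
force: [-0.2, -0.4, -0.8]
finger_gap: 0.0939
```

```bash
python3 -c "
from go import *
to(ML+.004*ax,RT,10)"
```

```text
t 2.7 total mm [-0.5  6.3 -0.9] deg [ 0.02 -0.17  0.19] | per row of 10 [-0.05  0.63 -0.09] [ 0.002 -0.017  0.019] gap 93.9 F [-0.2 -0.4 -0.8]
```

```bash
python3 -c "
from go import *
for i in range(4):
    grab('top'); to(ML+.004*ax,RT,10)"
```

```text
t 2.75 total mm [-0.5  6.1 -0.7] deg [ 0.02 -0.19  0.17] | per row of 10 [-0.05  0.61 -0.07] [ 0.002 -0.019  0.017] gap 94.0 F [ 0.   0.1 -0.3]
t 2.8 total mm [-0.4  5.8 -1.2] deg [ 0.02 -0.15  0.15] | per row of 10 [-0.04  0.58 -0.12] [ 0.002 -0.015  0.015] gap 93.5 F [ 0.3 -0.1  0.5]
t 2.85 total mm [-0.4  5.6 -1.8] deg [ 0.02 -0.1   0.13] | per row of 10 [-0.04  0.56 -0.18] [ 0.002 -0.01   0.013] gap 93.9 F [-0.6  0.1  0.5]
t 2.9 total mm [-0.4  5.4 -2.1] deg [ 0.02 -0.06  0.11] | per row of 10 [-0.04  0.54 -0.21] [ 0.002 -0.006  0.011] gap 94.2 F [-0.9 -0.4 -0.3]
```

Request:
jog_arm(offset=[[0,2,0],[0,1,0],[0,0,0],[0,0,0],[0,0,0],[0,0,0],[0,0,0],[0,0,0],[0,0,0],[0,0,0]], turn=[[0,0,0],[0,0,0],[0,0,0],[0,0,0],[0,0,0],[0,0,0],[0,0,0],[0,0,0],[0,0,0],[0,0,0]], claw=[94,94,94,94,94,94,94,94,94,94])

```text
time_s: 3.73
position: [0.5299, 0.0133, 0.2748]
tcp_rot: [0.04, 0.934, -0.109, 0.339]
force: [0.2, 0.8, 0.8]
finger_gap: 0.0938
```

```bash
python3 -c "
from go import *
for i in range(3):
    to(ML+.004*ax,RT,10);grab('top'); "
```

```text
t 3.73 total mm [-0.5  2.3 -1.7] deg [ 0.02 -0.09  0.1 ] | per row of 10 [-0.05  0.23 -0.17] [ 0.002 -0.009  0.01 ] gap 93.8 F [0.2 0.8 0.8]
t 3.78 total mm [-0.5  2.3 -1.7] deg [ 0.02 -0.09  0.1 ] | per row of 10 [-0.05  0.23 -0.17] [ 0.002 -0.009  0.01 ] gap 94.3 F [-0.4  0.5 -0.3]
t 3.83 total mm [-0.5  2.3 -1.7] deg [ 0.02 -0.1   0.1 ] | per row of 10 [-0.05  0.23 -0.17] [ 0.002 -0.01   0.01 ] gap 94.0 F [-0.2  0.2  0.2]
```

Request:
jog_arm(offset=[[-0.3,1.2,-0.9],[-0.2,1.1,-0.8],[0,0,0],[0,0,0],[0,0,0],[0,0,0],[0,0,0],[0,0,0],[0,0,0],[0,0,0]], turn=[[0,0,0],[0,0,0],[0,0,0],[0,0,0],[0,0,0],[0,0,0],[0,0,0],[0,0,0],[0,0,0],[0,0,0]], claw=[94,94,42,42,42,42,42,42,42,42])

```text
time_s: 4.72
position: [0.5294, 0.0156, 0.2731]
tcp_rot: [0.04, 0.934, -0.109, 0.339]
force: [0.3, 0.1, -0.2]
finger_gap: 0.0443
```

Run:
```python
from go import *
to(ML+.004*ax,RT,10)
o=[]
for n in('top','scene'):
    f=grab(n); e=proj(f,ML+.02*ax); print(n,e)
    u,v=e.round().astype(int); k=f['color'][v-45:v+45,u-50:u+50]; o.append(cv2.resize(k,(400,360),interpolation=cv2.INTER_CUBIC))
cv2.imwrite('pics/p2.png',np.hstack(o))
```

```text
t 4.72 total mm [ 0. -0. -0.] deg [ 0.02 -0.09  0.1 ] | per row of 10 [ 0. -0. -0.] [ 0.002 -0.009  0.01 ] gap 44.3 F [ 0.3  0.1 -0.2]
top [249.34467672 186.52819135]
scene [252.63368275 160.73842493]
```

View pics/p2.png

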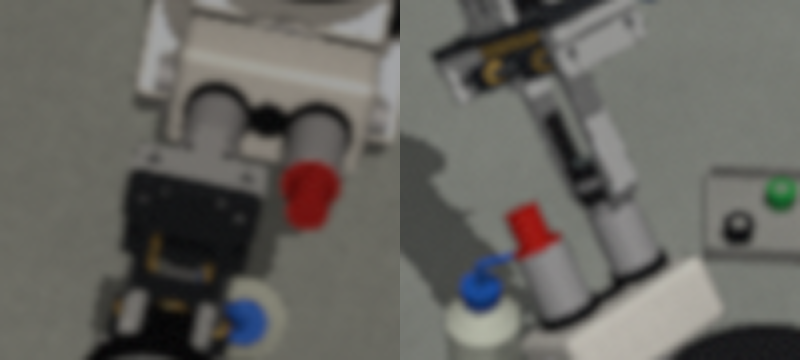

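Fingers straddle the eyepiece (scene crop 590,170), tips at the tube rim. No contact force.

Request:
jog_arm(offset=[[0,0,0],[0,0,0],[0,0,0],[0,0,0],[0,0,0],[0,0,0],[0,0,0],[0,0,0],[0,0,0],[0,0,0]], turn=[[0,0,0],[0,0,0],[0,0,0],[0,0,0],[0,0,0],[0,0,0],[0,0,0],[0,0,0],[0,0,0],[0,0,0]], claw=[38,36,34,32,30,30,30,30,30,30], newtons=12)

```text
time_s: 5.65
position: [0.5295, 0.0156, 0.2732]
tcp_rot: [0.04, 0.934, -0.108, 0.339]
force: [-0.3, 0.7, -0.0]
finger_gap: 0.0348
```

```bash
python3 -c "
from go import *
to(ML+.004*ax,RT,10); print((RT.inv().apply(state()['force'])).round(2), state()['ft_torque'].round(3))"
```

```text
t 5.65 total mm [-0.1 -0.  -0.1] deg [ 0.02 -0.08  0.09] | per row of 10 [-0.01 -0.   -0.01] [ 0.002 -0.008  0.009] gap 34.8 F [-0.3  0.7 -0. ]
[-0.38 -0.62 -0.29] [ 0.068  0.359 -0.009]
```

Request:
jog_arm(offset=[[0,0,0],[0,0,0],[-1.2,0.3,1.5],[-2,0.5,2.5],[-2.5,0.6,3],[-2.5,0.6,3],[-2.5,0.6,3],[-2.5,0.6,3],[-2.5,0.6,3],[-2.5,0.6,3]], turn=[[0,0,0],[0,0,0],[0,0,0],[0,0,0],[0,0,0],[0,0,0],[0,0,0],[0,0,0],[0,0,0],[0,0,0]], claw=[30,30,30,30,30,30,30,30,30,30], newtons=35)

```text
time_s: 6.48
position: [0.5109, 0.0201, 0.2955]
tcp_rot: [0.04, 0.934, -0.108, 0.339]
force: [1.1, 0.1, -1.3]
finger_gap: 0.0343
```

```bash
python3 -c "
from go import *
to(ML+.045*ax,RT,10); print((RT.inv().apply(state()['force'])).round(2), state()['ft_torque'].round(3))"
```

```text
t 6.48 total mm [-7.1  1.5  8.9] deg [ 0.02 -0.07  0.09] | per row of 10 [-0.71  0.15  0.89] [ 0.002 -0.007  0.009] gap 34.3 F [ 1.1  0.1 -1.3]
[-0.05 -0.33  1.68] [-0.006  0.321 -0.028]
```

Request:
jog_arm(offset=[[-4,1,5],[-6,1.5,7.5],[-8,2,10],[-9,2,11],[-9,2,11],[-9,2,10],[-9,-2,8],[-9,-8,4],[-8,-15,0],[-4,-20,0]], turn=[[0,0,0],[0,0,0],[0,0,0],[0,0,0],[0,0,0],[0,0,0],[0,0,0],[0,0,0],[0,0,0],[0,0,0]], claw=[30,30,30,30,30,30,30,30,30,30], newtons=35)

```text
time_s: 7.32
position: [0.4352, -0.0131, 0.3629]
tcp_rot: [0.039, 0.934, -0.106, 0.34]
force: [-0.4, -0.6, -2.6]
finger_gap: 0.0343
```

```bash
python3 -c "
from go import *
to(HOLE+[0,0,.10],RR,20)"
```

```text
t 7.32 total mm [  66.8 -241.9 -220.9] deg [ 16.35  36.79 -20.94] | per row of 20 [  3.34 -12.1  -11.05] [ 0.818  1.84  -1.047] gap 34.3 F [-0.4 -0.6 -2.6]
```

Request:
jog_arm(offset=[[0,-15,0],[0,-17,0],[0,-17,0],[0,-17,-2],[0,-17,-8],[3,-17,-12],[6,-17,-15],[6,-17,-18],[8,-17,-18],[8,-17,-18]], turn=[[0.8,1.8,-1],[0.8,1.8,-1],[0.8,1.8,-1],[0.8,1.8,-1],[0.8,1.8,-1],[0.8,1.8,-1],[0.8,1.8,-1],[0.8,1.8,-1],[0.8,1.8,-1],[0.8,1.8,-1]], claw=[30,30,30,30,30,30,30,30,30,30])

```text
time_s: 8.15
position: [0.4673, -0.1834, 0.2709]
tcp_rot: [0.021, 0.963, -0.205, 0.176]
force: [0.1, 0.4, -1.0]
finger_gap: 0.0347
```

```bash
python3 -c "
from go import *
to(HOLE+[0,0,.08],RR,10)"
```

```text
t 8.15 total mm [  34.7  -71.6 -148.9] deg [  8.38  18.65 -10.64] | per row of 10 [  3.47  -7.16 -14.89] [ 0.838  1.865 -1.064] gap 34.7 F [ 0.1  0.4 -1. ]
```

Request:
jog_arm(offset=[[3.5,-7.2,-15],[3.5,-7.2,-15],[3.5,-7.2,-15],[3.5,-7.2,-15],[3.5,-7.2,-15],[3.5,-7.2,-15],[3.5,-7.2,-15],[3.5,-7.2,-15],[3.5,-7.2,-15],[3.5,-7.2,-13]], turn=[[0.84,1.87,-1.06],[0.84,1.87,-1.06],[0.84,1.87,-1.06],[0.84,1.87,-1.06],[0.84,1.87,-1.06],[0.84,1.87,-1.06],[0.84,1.87,-1.06],[0.84,1.87,-1.06],[0.84,1.87,-1.06],[0.84,1.87,-1.06]], claw=[30,30,30,30,30,30,30,30,30,30])

```text
time_s: 8.98
position: [0.5027, -0.2549, 0.1224]
tcp_rot: [-0.0, 0.954, -0.299, -0.001]
force: [-0.2, 0.3, -0.6]
finger_gap: 0.0343
```

Request:
jog_arm(offset=[[0,0,0],[0,0,0],[0,0,0],[0,0,0],[0,0,0],[0,0,0],[0,0,0],[0,0,0],[0,0,0],[0,0,0]], turn=[[0,0,0],[0,0,0],[0,0,0],[0,0,0],[0,0,0],[0,0,0],[0,0,0],[0,0,0],[0,0,0],[0,0,0]], claw=[30,30,30,30,30,30,30,30,30,30])

```text
time_s: 9.82
position: [0.5021, -0.2545, 0.1227]
tcp_rot: [-0.001, 0.954, -0.299, -0.0]
force: [-0.1, -0.8, -1.1]
finger_gap: 0.0342
```

Run:
```python
from go import *
to(HOLE+[0,0,.08],RR,10)
o=[]; p=state()['position']
for n in('top','scene'):
    f=grab(n); np.save(f'{n}1.npy',f,allow_pickle=True); e=proj(f,HOLE+[0,0,.04]); b=proj(f,p-[0,0,.0165]); print(n,e,'barrel mid',b)
    u,v=e.round().astype(int); print(u-35,v-40); k=f['color'][v-40:v+40,u-35:u+35]; o.append(cv2.resize(k,(400,457),interpolation=cv2.INTER_CUBIC))
cv2.imwrite('pics/p3.png',np.hstack(o))
```

```text
t 9.82 total mm [-0.1 -0.5 -0.7] deg [-0.07 -0.02 -0.08] | per row of 10 [-0.01 -0.05 -0.07] [-0.007 -0.002 -0.008] gap 34.2 F [-0.1 -0.8 -1.1]
top [344.85057599 192.96895267] barrel mid [346.70650904 192.74700106]
310 153
scene [189.90547468 265.81912867] barrel mid [189.14938069 260.93001444]
155 226
```

View pics/p3.png

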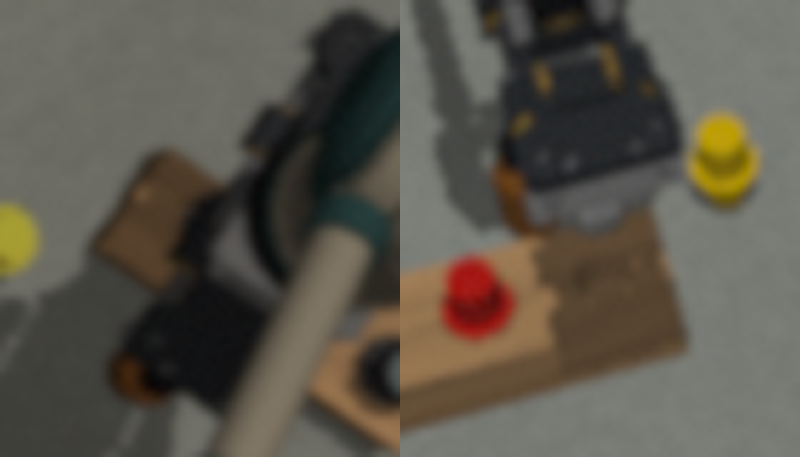

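Gripper hides the eyepiece in both views; bottle (crop 130,375 left), stopper (480,300 right) undisturbed. I'll insert by feel.

Request:
jog_arm(offset=[[-0.2,-0.4,-5],[0,0,-6],[0,0,-6],[0,0,-6],[0,0,-6],[0,0,-6],[0,0,-5],[0,0,-4],[0,0,-2],[0,0,-1]], turn=[[0,0,0],[0,0,0],[0,0,0],[0,0,0],[0,0,0],[0,0,0],[0,0,0],[0,0,0],[0,0,0],[0,0,0]], claw=[30,30,30,30,30,30,30,30,30,30])

```text
time_s: 10.75
position: [0.5018, -0.2548, 0.0752]
tcp_rot: [-0.001, 0.954, -0.299, -0.001]
force: [0.9, 0.4, -0.4]
finger_gap: 0.0346
```

Request:
jog_arm(offset=[[0,0,-1],[0,0,-1],[0,0,-1],[0,0,-1],[0,0,-1],[0,0,-1],[0,0,-1],[0,0,-1],[0,0,-1],[0,0,0]], turn=[[0,0,0],[0,0,0],[0,0,0],[0,0,0],[0,0,0],[0,0,0],[0,0,0],[0,0,0],[0,0,0],[0,0,0]], claw=[30,30,30,30,30,30,30,30,30,30])

```text
time_s: 11.58
position: [0.5021, -0.2554, 0.0665]
tcp_rot: [-0.0, 0.954, -0.299, -0.0]
force: [-0.0, -1.7, -1.0]
finger_gap: 0.0344
```

```bash
cat > fs.py <<'E'
from go import *
def fs():
    st,r=cur(); f=st['force']; e=np.array([np.cos(RY),np.sin(RY),0]); g=np.array([-np.sin(RY),np.cos(RY),0])
    print('t',round(st['time_s'],2),'pos',st['position'].round(4),'F',f.round(1),'rack x,y F',(f@e).round(1),(f@g).round(1),'M',st['ft_torque'].round(2),'gap',round(st['finger_gap']*1e3,1))
E
python3 -c "
from fs import *
fs(); to(HOLE+[0,0,.004],RR)"
```

```text
t 11.58 pos [ 0.5021 -0.2554  0.0665] F [-0.  -1.7 -1. ] rack x,y F -1.4 -0.9 M [-0.37 -0.07  0.01] gap 34.4
t 11.58 total mm [ -0.1   0.4 -20.5] deg [-0.03 -0.01 -0.09] | per row of 10 [-0.01  0.04 -2.05] [-0.003 -0.001 -0.009] gap 34.4 F [-0.  -1.7 -1. ]
```

Request:
jog_arm(offset=[[-0.1,-0.3,-1],[0,-0.2,-1],[0,0,-1],[0,0,-1],[0,0,-1],[0,0,-1],[0,0,-1],[0,0,-1],[0,0,-1],[0,0,0]], turn=[[0,0,0],[0,0,0],[0,0,0],[0,0,0],[0,0,0],[0,0,0],[0,0,0],[0,0,0],[0,0,0],[0,0,0]], claw=[30,30,30,30,30,30,30,30,30,30])

```text
time_s: 12.42
position: [0.5019, -0.2555, 0.0574]
tcp_rot: [-0.0, 0.954, -0.299, -0.0]
force: [0.1, -2.1, -0.3]
finger_gap: 0.0349
```

```bash
python3 -c "
from fs import *
fs()"
```

```text
t 12.42 pos [ 0.5019 -0.2555  0.0574] F [ 0.1 -2.1 -0.3] rack x,y F -1.6 -1.3 M [-0.32 -0.04  0.01] gap 34.9
```

Request:
jog_arm(offset=[[-0.2,-0.4,-1],[-0.1,-0.4,-1],[0,-0.2,-1],[0,0,-1],[0,0,-1],[0,0,-1],[0,0,-1],[0,0,-0.5],[0,0,0],[0,0,0]], turn=[[0,0,0],[0,0,0],[0,0,0],[0,0,0],[0,0,0],[0,0,0],[0,0,0],[0,0,0],[0,0,0],[0,0,0]], claw=[30,30,30,30,30,30,30,30,30,30])

```text
time_s: 13.25
position: [0.5016, -0.2563, 0.0501]
tcp_rot: [-0.001, 0.954, -0.299, -0.0]
force: [-0.5, 0.3, -1.0]
finger_gap: 0.0347
```

Request:
jog_arm(offset=[[0,0,-0.5],[0,0,-0.5],[0,0,-0.5],[0,0,-0.5],[0,0,-0.5],[0,0,0],[0,0,0],[0,0,0],[0,0,0],[0,0,0]], turn=[[0,0,0],[0,0,0],[0,0,0],[0,0,0],[0,0,0],[0,0,0],[0,0,0],[0,0,0],[0,0,0],[0,0,0]], claw=[30,30,30,30,30,30,30,30,30,30])

```text
time_s: 14.08
position: [0.5016, -0.2564, 0.0476]
tcp_rot: [-0.001, 0.954, -0.299, -0.0]
force: [-0.1, -0.4, -1.8]
finger_gap: 0.0347
```

```bash
python3 -c "
from fs import *
fs()"
```

```text
t 14.08 pos [ 0.5016 -0.2564  0.0476] F [-0.1 -0.4 -1.8] rack x,y F -0.4 -0.2 M [-0.01 -0.06 -0.01] gap 34.7
```

Lateral force vanished. Continue until the shoulder lands (upward force).

Request:
jog_arm(offset=[[0,0,-0.5],[0,0,-0.5],[0,0,-0.5],[0,0,-0.5],[0,0,0],[0,0,0],[0,0,0],[0,0,0],[0,0,0],[0,0,0]], turn=[[0,0,0],[0,0,0],[0,0,0],[0,0,0],[0,0,0],[0,0,0],[0,0,0],[0,0,0],[0,0,0],[0,0,0]], claw=[30,30,30,30,30,30,30,30,30,30])

```text
time_s: 14.92
position: [0.5015, -0.2564, 0.0456]
tcp_rot: [-0.001, 0.954, -0.299, -0.0]
force: [0.7, -0.0, 1.1]
finger_gap: 0.0346
```

```bash
python3 -c "
from fs import *
fs()"
```

```text
t 14.92 pos [ 0.5015 -0.2564  0.0456] F [ 0.7 -0.   1.1] rack x,y F 0.4 -0.6 M [ 0.04  0.03 -0.03] gap 34.6
```

Request:
jog_arm(offset=[[0,0,-0.4],[0,0,-0.4],[0,0,0],[0,0,0],[0,0,0],[0,0,0],[0,0,0],[0,0,0],[0,0,0],[0,0,0]], turn=[[0,0,0],[0,0,0],[0,0,0],[0,0,0],[0,0,0],[0,0,0],[0,0,0],[0,0,0],[0,0,0],[0,0,0]], claw=[30,30,30,30,30,30,30,30,30,30])

```text
time_s: 15.75
position: [0.5016, -0.2563, 0.0455]
tcp_rot: [-0.001, 0.954, -0.299, -0.0]
force: [-1.3, 1.3, 5.7]
finger_gap: 0.034
```

```bash
python3 -c "
from fs import *
fs()"
```

```text
t 15.75 pos [ 0.5016 -0.2563  0.0455] F [-1.3  1.3  5.7] rack x,y F 0.3 1.8 M [ 0.18  0.34 -0.03] gap 34.0
```

Shoulder is down (TCP 45.5 mm, +5.7 N). Release and rise.

Request:
jog_arm(offset=[[0,0,0],[0,0,0],[0,0,0],[0,0,0],[0,0,0],[0,0,0],[0,0,2],[0,0,8],[0,0,15],[0,0,15]], turn=[[0,0,0],[0,0,0],[0,0,0],[0,0,0],[0,0,0],[0,0,0],[0,0,0],[0,0,0],[0,0,0],[0,0,0]], claw=[40,46,52,58,58,58,58,58,58,58], newtons=20)

```text
time_s: 16.58
position: [0.5013, -0.2562, 0.0854]
tcp_rot: [-0.001, 0.954, -0.299, -0.001]
force: [0.1, -0.6, 0.3]
finger_gap: 0.0578
```

```bash
python3 -c "
from fs import *
fs()"
```

```text
t 16.58 pos [ 0.5013 -0.2562  0.0854] F [ 0.1 -0.6  0.3] rack x,y F -0.4 -0.4 M [-0.03 -0.01  0.02] gap 57.8
```

Request:
jog_arm(offset=[[0,0,12],[0,0,15],[0,0,15],[-4,-5,5],[-6,-9,0],[-6,-9,0],[-6,-9,0],[-6,-9,0],[-5.3,-8,0],[-3,-3,0]], turn=[[0,0,0],[0,0,0],[0,0,0],[0,0,0],[0,0,0],[0,0,0],[0,0,0],[0,0,0],[0,0,0],[0,0,0]], claw=[58,58,58,58,58,58,58,58,58,58])

```text
time_s: 17.42
position: [0.464, -0.3099, 0.1311]
tcp_rot: [-0.0, 0.954, -0.299, -0.001]
force: [-1.1, -0.9, -0.4]
finger_gap: 0.0581
```

Run:
```python
from fs import *
fs(); to(STP+[0,-.001,.006],RR)
o=[]
for n in('top','scene'):
    f=grab(n); e=proj(f,HOLE+[-.02,-.02,.02]); u,v=e.round().astype(int); print(n,u-35,v-40, 'stp',proj(f,STP+[0,-.001,.03]),'eye top',proj(f,HOLE+[0,-.001,.036])); k=f['color'][v-40:v+40,u-35:u+35]; o.append(cv2.resize(k,(400,457),interpolation=cv2.INTER_CUBIC))
cv2.imwrite('pics/p4.png',np.hstack(o))
```

```text
t 17.42 pos [ 0.464  -0.3099  0.1311] F [-1.1 -0.9 -0.4] rack x,y F -1.4 0.4 M [-0.01  0.    0.  ] gap 58.1
t 17.42 total mm [  1.5   1.9 -83.1] deg [-0.09 -0.09  0.02] | per row of 10 [ 0.15  0.19 -8.31] [-0.009 -0.009  0.002] gap 58.1 F [-1.1 -0.9 -0.4]
top 315 160 stp [362.61949005 205.14634693] eye top [344.86505954 192.99024997]
scene 146 231 stp [167.67710161 274.35368602] eye top [189.81769524 266.84174016]
```

View pics/p4.png

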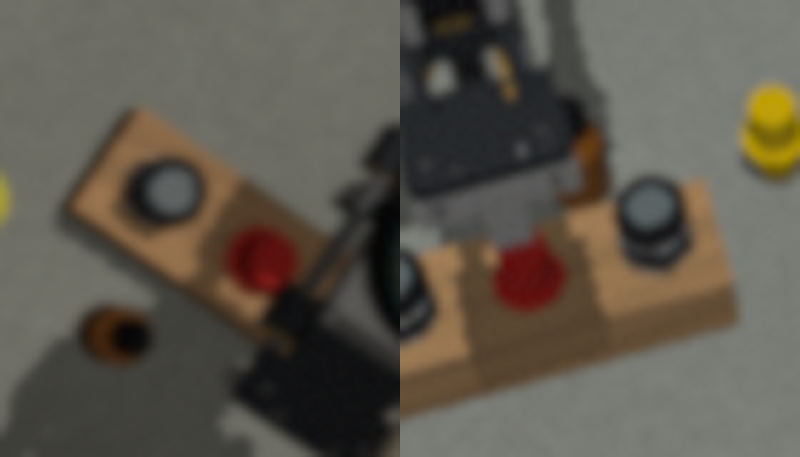

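New eyepiece stands upright in the hole (left crop 168,190; right 650,215); the red stopper is where predicted (262,260); bottle unmoved (115,335).

Request:
jog_arm(offset=[[0.7,0.7,-6],[0.5,0.8,-10],[0.3,0.4,-12],[0,0,-13],[0,0,-13],[0,0,-12],[0,0,-8],[0,0,-4],[0,0,-2],[0,0,-1]], turn=[[0,0,0],[0,0,0],[0,0,0],[0,0,0],[0,0,0],[0,0,0],[0,0,0],[0,0,0],[0,0,0],[0,0,0]], claw=[58,58,58,58,58,58,58,58,58,58])

```text
time_s: 18.35
position: [0.4669, -0.3063, 0.0506]
tcp_rot: [-0.001, 0.954, -0.298, -0.0]
force: [-0.1, 0.6, -0.1]
finger_gap: 0.0578
```

Request:
jog_arm(offset=[[0,0,0],[0,0,0],[0,0,0],[0,0,0],[0,0,0],[0,0,0],[0,0,0],[0,0,0],[0,0,0],[0,0,0]], turn=[[0,0,0],[0,0,0],[0,0,0],[0,0,0],[0,0,0],[0,0,0],[0,0,0],[0,0,0],[0,0,0],[0,0,0]], claw=[50,40,34,30,26,22,20,20,20,20], newtons=12)

```text
time_s: 19.18
position: [0.4668, -0.3066, 0.0511]
tcp_rot: [-0.0, 0.954, -0.299, -0.0]
force: [-0.3, -0.5, 3.0]
finger_gap: 0.0248
```

```bash
python3 -c "
from fs import *
fs()"
```

```text
t 19.18 pos [ 0.4668 -0.3066  0.0511] F [-0.3 -0.5  3. ] rack x,y F -0.6 -0.0 M [-0.01  0.07 -0.03] gap 24.8
```

Request:
jog_arm(offset=[[0,0,0],[0,0,0],[0,0,1],[0,0,3],[0,0,5],[0,0,6],[0,0,8],[0,0,10],[0,0,14],[0,0,16]], turn=[[0,0,0],[0,0,0],[0,0,0],[0,0,0],[0,0,0],[0,0,0],[0,0,0],[0,0,0],[0,0,0],[0,0,0]], claw=[20,20,20,20,20,20,20,20,20,20], newtons=40)

```text
time_s: 20.02
position: [0.4665, -0.3063, 0.1147]
tcp_rot: [-0.001, 0.954, -0.299, -0.001]
force: [-0.4, -0.1, -0.7]
finger_gap: 0.0244
```

```bash
python3 -c "
from fs import *
fs(); to(ML+.12*ax,RT,20)"
```

```text
t 20.02 pos [ 0.4665 -0.3063  0.1147] F [-0.4 -0.1 -0.7] rack x,y F -0.3 0.3 M [0.   0.01 0.02] gap 24.4
t 20.02 total mm [ -9.7 338.8 247.2] deg [-16.42 -36.83  20.66] | per row of 20 [-0.49 16.94 12.36] [-0.821 -1.842  1.033] gap 24.4 F [-0.4 -0.1 -0.7]
```

Request:
jog_arm(offset=[[-3.5,6,25],[-3.5,8,25],[-3.5,12,25],[-3.5,14,25],[-3.5,14,25],[-3.5,14,25],[-3.5,14,25],[-3.5,14,25],[-3.5,14,25],[-3.5,14,25]], turn=[[-0.8,-1.8,1],[-0.8,-1.8,1],[-0.8,-1.8,1],[-0.8,-1.8,1],[-0.8,-1.8,1],[-0.8,-1.8,1],[-0.8,-1.8,1],[-0.8,-1.8,1],[-0.8,-1.8,1],[-0.8,-1.8,1]], claw=[20,20,20,20,20,20,20,20,20,20])

```text
time_s: 20.85
position: [0.4309, -0.1813, 0.3661]
tcp_rot: [0.019, 0.963, -0.21, 0.171]
force: [0.6, 0.6, 0.2]
finger_gap: 0.0243
```

```bash
python3 -c "
from fs import *
fs(); to(ML+.12*ax,RT,10)"
```

```text
t 20.85 pos [ 0.4309 -0.1813  0.3661] F [0.6 0.6 0.2] rack x,y F 0.8 -0.2 M [ 0.05  0.07 -0.04] gap 24.3
t 20.85 total mm [ 25.9 213.9  -4.2] deg [ -8.36 -18.65  10.59] | per row of 10 [ 2.59 21.39 -0.42] [-0.836 -1.865  1.059] gap 24.3 F [0.6 0.6 0.2]
```

Request:
jog_arm(offset=[[0,20,0],[0,22,0],[0,22,0],[0,22,0],[0,22,0],[0,22,0],[4,22,0],[6,22,0],[7,22,0],[8,17,-4]], turn=[[-0.84,-1.86,1.06],[-0.84,-1.86,1.06],[-0.84,-1.86,1.06],[-0.84,-1.86,1.06],[-0.84,-1.86,1.06],[-0.84,-1.86,1.06],[-0.84,-1.86,1.06],[-0.84,-1.86,1.06],[-0.84,-1.86,1.06],[-0.84,-1.86,1.06]], claw=[20,20,20,20,20,20,20,20,20,20])

```text
time_s: 21.68
position: [0.4565, 0.0321, 0.3623]
tcp_rot: [0.039, 0.933, -0.108, 0.341]
force: [0.1, -0.3, 0.1]
finger_gap: 0.0243
```

Request:
jog_arm(offset=[[0,0,0],[0,0,0],[0,0,0],[0,0,0],[0,0,0],[0,0,0],[0,0,0],[0,0,0],[0,0,0],[0,0,0]], turn=[[0,0,0],[0,0,0],[0,0,0],[0,0,0],[0,0,0],[0,0,0],[0,0,0],[0,0,0],[0,0,0],[0,0,0]], claw=[20,20,20,20,20,20,20,20,20,20])

```text
time_s: 22.52
position: [0.4568, 0.0303, 0.3597]
tcp_rot: [0.039, 0.934, -0.108, 0.338]
force: [-0.0, 0.4, -0.5]
finger_gap: 0.0241
```

Run:
```python
from fs import *
fs(); p=ML+.045*ax+.001*np.array([-np.sin(A),np.cos(A),0]); to(p,RT)
o=[]
for n in('top','scene'):
    f=grab(n); np.save(f'{n}2.npy',f,allow_pickle=True); e=proj(f,ML+.03*ax); u,v=e.round().astype(int); print(n,u-40,v-40,'mouth',proj(f,ML),'flange',proj(f,state()['position']-.007*ax),'foot',proj(f,state()['position']-.034*ax)); k=f['color'][v-40:v+40,u-40:u+40]; o.append(cv2.resize(k,(400,400),interpolation=cv2.INTER_CUBIC))
cv2.imwrite('pics/p5.png',np.hstack(o))
```

```text
t 22.52 pos [0.4568 0.0303 0.3597] F [-0.   0.4 -0.5] rack x,y F 0.3 0.2 M [ 0.05  0.35 -0.06] gap 24.1
t 22.52 total mm [ 47.2  -7.8 -55.3] deg [-0.03 -0.2   0.08] | per row of 10 [ 4.72 -0.78 -5.53] [-0.003 -0.02   0.008] gap 24.1 F [-0.   0.4 -0.5]
top 209 149 mouth [250.51426703 181.51296114] flange [244.35675753 212.31956012] foot [246.1822996 204.3817281]
scene 211 117 mouth [255.63258086 167.17731064] flange [237.88244826 131.1190685 ] foot [242.08618701 140.12940087]
```

View pics/p5.png

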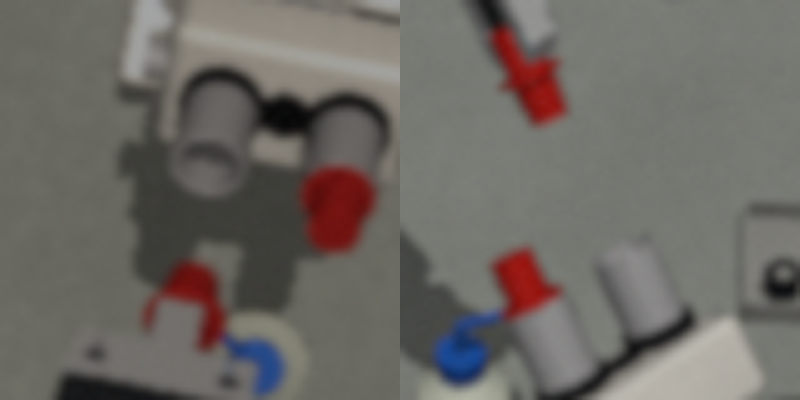

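Nose down, stopper held (scene crop 535,80), left tube empty (mouth ~ (622,250) and (207,165)). The nose seems a bit to the right of the predicted line in the top view, so I'll measure it.

Run:
```python
from fs import *
p=state()['position']; ys=np.array([-np.sin(A),np.cos(A),0]); nn=RT.as_matrix()[:,0]
R={}
for n in('top','scene'):
    f=np.load(f'{n}2.npy',allow_pickle=True).item(); im=f['color']; h=cv2.cvtColor(im,cv2.COLOR_BGR2HSV); H,S,V=cv2.split(h)
    m=(((H<8)|(H>172))&(S>110)&(V>40)); a=proj(f,p-.007*ax); b=proj(f,p-.034*ax); L=np.linalg.norm(b-a); d=(b-a)/L; q=np.array([-d[1],d[0]])
    v,u=np.nonzero(m); X=np.stack([u,v],1)-a; t=X@d; w=X@q; k=(abs(w)<12)&(t>-15)&(t<L+8)
    print(n,'L',L.round(1),'tmax',t[k].max().round(1))
    for lo in np.arange(-2,L+6,2):
        kk=k&(t>=lo)&(t<lo+2)
        if kk.any(): print(round(lo,1),'w',w[kk].min().round(1),w[kk].max().round(1),'mean',w[kk].mean().round(2),kk.sum())
    px=K(f)/(f['R']@p+f['t'])[2]; print('q px per mm of ys',((proj(f,p+.001*ys)-proj(f,p))@q).round(3),'nn',((proj(f,p+.001*nn)-proj(f,p))@q).round(3),'d per mm axis',(L/27).round(3))
```

```text
top L 8.1 tmax 11.6
-2.0 w -6.5 9.0 mean 4.44 11
0.0 w -5.7 8.8 mean 5.71 9
2.0 w -5.9 8.4 mean 3.91 13
4.0 w -4.7 7.9 mean 1.34 25
6.0 w -3.9 6.3 mean 1.41 22
8.0 w -3.4 4.9 mean 0.73 18
10.0 w -1.9 4.4 mean 1.02 12
q px per mm of ys -0.465 nn -0.012 d per mm axis 0.302
scene L 9.9 tmax 9.8
-2.0 w -3.7 6.1 mean 1.0 19
0.0 w -3.3 6.5 mean 1.67 20
2.0 w -2.9 4.7 mean 0.76 17
4.0 w -2.5 5.1 mean 1.5 16
6.0 w -2.6 5.0 mean 1.05 16
8.0 w -1.7 4.1 mean 1.24 12
q px per mm of ys -0.322 nn -0.181 d per mm axis 0.368
```

```bash
cat >> fs.py <<'E'
ys=np.array([-np.sin(A),np.cos(A),0]); OFF=.0026
def ft(d):
    st,r=cur(); e=st['position']-ML-OFF*ys; print('tool F (n,-ys,-ax)',RT.inv().apply(st['force']).round(1),'M',RT.inv().apply(st['ft_torque']).round(2),'n',round(e@RT.as_matrix()[:,0]*1e3,2),'ys',round(e@ys*1e3,2),'ax',round(e@ax*1e3,2)); to(ML+OFF*ys+d*ax,RT)
E
python3 -c "
from fs import *
ft(.042)"
```

```text
tool F (n,-ys,-ax) [-0.8  0.1  0.4] M [-0.04 -0.31  0.05] n -1.08 ys -4.68 ax 118.03
t 22.62 total mm [ 49.5  -6.8 -57.5] deg [-0.02 -0.2   0.06] | per row of 10 [ 4.95 -0.68 -5.75] [-0.002 -0.02   0.006] gap 24.2 F [-0.3 -0.  -0.8]
```

Request:
jog_arm(offset=[[5,-0.7,-6],[7,-1,-8],[7,-1,-8],[7,-1,-8],[7,-1,-8],[6,-0.8,-7],[5,-0.7,-6],[3,-0.4,-3.5],[1.5,-0.2,-2],[1,0,-1]], turn=[[0,-0.1,0],[0,-0.1,0],[0,0,0],[0,0,0],[0,0,0],[0,0,0],[0,0,0],[0,0,0],[0,0,0],[0,0,0]], claw=[20,20,20,20,20,20,20,20,20,20])

```text
time_s: 23.45
position: [0.5064, 0.0237, 0.3019]
tcp_rot: [0.039, 0.934, -0.108, 0.34]
force: [-0.1, -0.7, -0.2]
finger_gap: 0.0238
```

Request:
jog_arm(offset=[[0,0,0],[0,0,0],[0,0,0],[0,0,0],[0,0,0],[0,0,0],[0,0,0],[0,0,0],[0,0,0],[0,0,0]], turn=[[0,0,0],[0,0,0],[0,0,0],[0,0,0],[0,0,0],[0,0,0],[0,0,0],[0,0,0],[0,0,0],[0,0,0]], claw=[20,20,20,20,20,20,20,20,20,20])

```text
time_s: 24.28
position: [0.5062, 0.0237, 0.3023]
tcp_rot: [0.039, 0.933, -0.108, 0.34]
force: [-0.0, -0.2, -0.6]
finger_gap: 0.0241
```

```bash
python3 -c "
from fs import *
ft(.030)"
```

```text
tool F (n,-ys,-ax) [-0.3  0.2  0.4] M [-0.06 -0.3  -0.  ] n 0.07 ys 0.04 ax 42.06
t 24.28 total mm [ 7.5 -1.8 -9.3] deg [-0.03  0.    0.06] | per row of 10 [ 0.75 -0.18 -0.93] [-0.003  0.     0.006] gap 24.1 F [-0.  -0.2 -0.6]
```

Request:
jog_arm(offset=[[0.8,-0.2,-1],[0.8,-0.2,-1],[0.8,-0.2,-1],[0.8,-0.2,-1],[0.8,-0.2,-1],[0.8,-0.2,-1],[0.9,-0.2,-1.1],[0.9,-0.2,-1.1],[0.9,-0.2,-1.1],[0,0,0]], turn=[[0,0,0],[0,0,0],[0,0,0],[0,0,0],[0,0,0],[0,0,0],[0,0,0],[0,0,0],[0,0,0],[0,0,0]], claw=[20,20,20,20,20,20,20,20,20,20])

```text
time_s: 25.12
position: [0.5138, 0.0219, 0.2926]
tcp_rot: [0.039, 0.934, -0.108, 0.34]
force: [0.0, 0.9, -0.5]
finger_gap: 0.024
```

```bash
python3 -c "
from fs import *
ft(.018)"
```

```text
tool F (n,-ys,-ax) [-0.4 -0.8  0.2] M [-0.   -0.29 -0.01] n -0.16 ys -0.03 ax 29.69
t 25.12 total mm [ 7.4 -1.7 -8.9] deg [-0.02 -0.02  0.06] | per row of 10 [ 0.74 -0.17 -0.89] [-0.002 -0.002  0.006] gap 24.0 F [ 0.   0.9 -0.5]
```

No axial resistance; carry on.

Request:
jog_arm(offset=[[0.8,-0.2,-1],[0.8,-0.2,-1],[0.8,-0.2,-1],[0.8,-0.2,-1],[0.8,-0.2,-1],[0.8,-0.2,-1],[0.9,-0.2,-1],[0.9,-0.2,-1],[0.8,-0.2,-1],[0,0,0]], turn=[[0,0,0],[0,0,0],[0,0,0],[0,0,0],[0,0,0],[0,0,0],[0,0,0],[0,0,0],[0,0,0],[0,0,0]], claw=[20,20,20,20,20,20,20,20,20,20])

```text
time_s: 25.95
position: [0.5212, 0.0201, 0.2837]
tcp_rot: [0.039, 0.933, -0.108, 0.34]
force: [0.2, 0.1, -0.4]
finger_gap: 0.0243
```

```bash
python3 -c "
from fs import *
ft(.009)"
```

```text
tool F (n,-ys,-ax) [-0.1 -0.2  0.4] M [ 0.02 -0.3   0.  ] n -0.08 ys -0.1 ax 17.95
t 25.95 total mm [ 5.7 -1.2 -6.8] deg [-0.03 -0.02  0.06] | per row of 10 [ 0.57 -0.12 -0.68] [-0.003 -0.002  0.006] gap 24.3 F [ 0.2  0.1 -0.4]
```

Request:
jog_arm(offset=[[0.6,-0.1,-0.7],[0.6,-0.1,-0.7],[0.6,-0.1,-0.7],[0.6,-0.2,-0.7],[0.6,-0.1,-0.7],[0.6,-0.1,-0.7],[0.6,-0.2,-0.7],[0.3,-0.1,-0.4],[0,0,0],[0,0,0]], turn=[[0,0,0],[0,0,0],[0,0,0],[0,0,0],[0,0,0],[0,0,0],[0,0,0],[0,0,0],[0,0,0],[0,0,0]], claw=[20,20,20,20,20,20,20,20,20,20])

```text
time_s: 26.78
position: [0.5257, 0.0191, 0.2786]
tcp_rot: [0.039, 0.933, -0.108, 0.34]
force: [0.1, -0.9, -0.4]
finger_gap: 0.0242
```

```bash
python3 -c "
from fs import *
ft(.009)"
```

```text
tool F (n,-ys,-ax) [-0.1  0.8  0.5] M [-0.02 -0.27 -0.08] n 0.19 ys -0.04 ax 11.12
t 26.78 total mm [ 1.2 -0.2 -1.7] deg [-0.03  0.    0.06] | per row of 10 [ 0.12 -0.02 -0.17] [-0.003  0.     0.006] gap 24.2 F [ 0.1 -0.9 -0.4]
```

Request:
jog_arm(offset=[[0,0,0],[0.3,-0.1,-0.4],[0.3,-0.1,-0.4],[0.3,-0.1,-0.4],[0.3,-0.1,-0.4],[0.3,-0.1,-0.4],[0.3,-0.1,-0.4],[0,0,0],[0,0,0],[0,0,0]], turn=[[0,0,0],[0,0,0],[0,0,0],[0,0,0],[0,0,0],[0,0,0],[0,0,0],[0,0,0],[0,0,0],[0,0,0]], claw=[20,20,20,20,20,20,20,20,20,20], newtons=60)

```text
time_s: 27.62
position: [0.5267, 0.0187, 0.2774]
tcp_rot: [0.039, 0.933, -0.109, 0.34]
force: [-10.1, 3.8, 8.4]
finger_gap: 0.0241
```

```bash
python3 -c "
from fs import *
ft(.009)"
```

```text
tool F (n,-ys,-ax) [ -2.8  -1.4 -13.3] M [-0.03 -0.81  0.03] n 0.22 ys -0.17 ax 9.42
t 27.62 total mm [ 0.1  0.1 -0.5] deg [-0.05  0.05  0.07] | per row of 10 [ 0.01  0.01 -0.05] [-0.005  0.005  0.007] gap 24.1 F [-10.1   3.8   8.4]
```

Request:
jog_arm(offset=[[0.2,0,-0.3],[0.2,-0.1,-0.3],[0.2,0,-0.3],[0.2,-0.1,-0.3],[0.2,0,-0.2],[0,0,0],[0,0,0],[0,0,0],[0,0,0],[0,0,0]], turn=[[0,0,0],[0,0,0],[0,0,0],[0,0,0],[0,0,0],[0,0,0],[0,0,0],[0,0,0],[0,0,0],[0,0,0]], claw=[20,20,20,20,20,20,20,20,20,20])

```text
time_s: 28.45
position: [0.5268, 0.0187, 0.2773]
tcp_rot: [0.039, 0.933, -0.109, 0.341]
force: [-22.9, 3.1, 18.8]
finger_gap: 0.0238
```

```bash
python3 -c "
from fs import *
ft(.009)"
```

```text
tool F (n,-ys,-ax) [ -5.5   2.1 -29.2] M [-0.09 -1.37 -0.07] n 0.27 ys -0.15 ax 9.34
t 28.45 total mm [ 0.   0.1 -0.4] deg [-0.07  0.11  0.08] | per row of 10 [ 0.    0.01 -0.04] [-0.007  0.011  0.008] gap 23.8 F [-22.9   3.1  18.8]
```

Hard stop: 29 N with 0.1 mm travel, at 9.3 mm (9.1 expected for flange home). Relax, then open.

Request:
jog_arm(offset=[[-0.8,0.1,1],[-0.8,0.2,1],[0,0,0],[0,0,0],[0,0,0],[0,0,0],[0,0,0],[0,0,0],[0,0,0],[0,0,0]], turn=[[0,0,0],[0,0,0],[0,0,0],[0,0,0],[0,0,0],[0,0,0],[0,0,0],[0,0,0],[0,0,0],[0,0,0]], claw=[20,20,20,20,24,30,40,50,60,60])

```text
time_s: 29.28
position: [0.527, 0.0185, 0.2765]
tcp_rot: [0.039, 0.934, -0.108, 0.34]
force: [-0.2, 0.7, -0.8]
finger_gap: 0.053
```

```bash
python3 -c "
from fs import *
ft(.1)"
```

```text
tool F (n,-ys,-ax) [-0.8 -0.6  0.3] M [-0.01 -0.25 -0.05] n -0.08 ys -0.29 ax 8.61
t 29.28 total mm [-57.1  13.7  70.1] deg [-0.02 -0.02  0.06] | per row of 10 [-5.71  1.37  7.01] [-0.002 -0.002  0.006] gap 53.0 F [-0.2  0.7 -0.8]
```

Request:
jog_arm(offset=[[0,0,0],[-2,0.5,2.5],[-5,1.2,6],[-8,2,10],[-10,2.4,12],[-10,2.4,12],[-10,2.4,12],[-10,2.4,12],[-10,2.4,12],[-10,2.4,12]], turn=[[0,0,0],[0,0,0],[0,0,0],[0,0,0],[0,0,0],[0,0,0],[0,0,0],[0,0,0],[0,0,0],[0,0,0]], claw=[60,60,60,60,60,60,60,60,60,60])

```text
time_s: 30.12
position: [0.4509, 0.0369, 0.3687]
tcp_rot: [0.039, 0.933, -0.108, 0.34]
force: [-0.4, 0.3, -0.3]
finger_gap: 0.0601
```

Request:
jog_arm(offset=[[-10,0,5],[-15,0,5],[-15,0,5],[-15,0,5],[-10,0,0],[0,0,0],[0,0,0],[0,0,0],[0,0,0],[0,0,0]], turn=[[0,0,0],[0,0,0],[0,0,0],[0,0,0],[0,0,0],[0,0,0],[0,0,0],[0,0,0],[0,0,0],[0,0,0]], claw=[60,60,60,60,60,60,60,60,60,60])

```text
time_s: 30.95
position: [0.3873, 0.0367, 0.3868]
tcp_rot: [0.039, 0.934, -0.108, 0.339]
force: [0.9, 0.5, 0.3]
finger_gap: 0.0601
```

Run:
```python
from fs import *
fs(); o=[]
MR=ML-.064*ys
for n,sz in(('top',(400,533)),('scene',(400,533))):
    f=grab(n); np.save(f'{n}3.npy',f,allow_pickle=True)
    print(n,'grip ends',proj(f,ML+.03*ax).round(1),proj(f,MR+.03*ax).round(1))
    if n=='top': k=f['color'][100:233,230:400]
    else: k=f['color'][140:320,120:300]
    o.append(cv2.resize(k,(510,400) if n=='top' else (290,400),interpolation=cv2.INTER_CUBIC) if n=='top' else None)
    if n=='scene': o[-1]=cv2.resize(f['color'][140:310,140:263],(290,400),interpolation=cv2.INTER_CUBIC)
cv2.imwrite('pics/p6.png',np.hstack(o))
```

```text
t 30.95 pos [0.3873 0.0367 0.3868] F [0.9 0.5 0.3] rack x,y F 1.0 -0.5 M [ 0.09  0.25 -0.  ] gap 60.1
top grip ends [248.7 189.1] [275.6 194.7]
scene grip ends [251.1 157.5] [233.2 168.1]
```

View pics/p6.png

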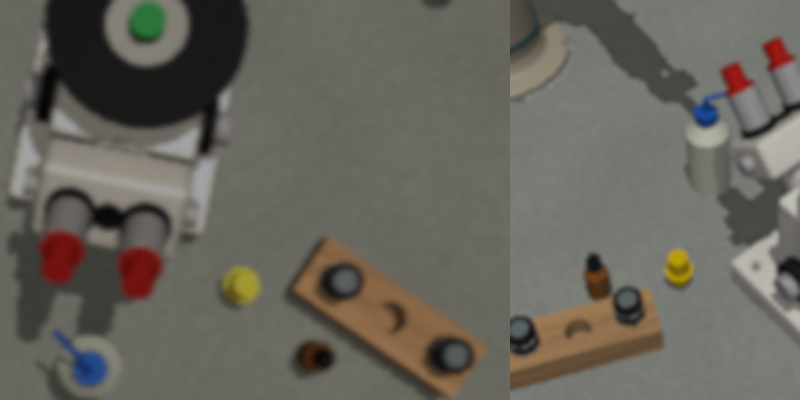

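Both tubes carry red stoppers, looking alike (62,257 and 140,272). Both eyepieces stand in the rack (342,280 and 452,354), the middle hole is empty, and the bottles look unmoved. One numeric comparison, then hand in.

Run:
```python
from fs import *
from m0 import comps,F
ys=np.array([-np.sin(A),np.cos(A),0]); MR=ML-.064*ys
C={}
for n,roi in(('top',(230,150,300,215)),('scene',(215,140,270,185))):
    f=np.load(f'{n}3.npy',allow_pickle=True).item()
    for tag,im,r in(('now',f['color'],roi),('start',F[n]['color'],roi)):
        H,S,V=cv2.split(cv2.cvtColor(im,cv2.COLOR_BGR2HSV)); m=(((H<6)|(H>174))&(S>150)&(V>60)).astype(np.uint8)
        print(n,tag,comps(im,m,r))
    l,rr=proj(f,ML+.015*ax),proj(f,MR+.015*ax); print('expected difference L-R',(l-rr).round(2))
    d=cv2.absdiff(f['color'],F[n]['color']).max(2)
    for nm,X,h in(('bottle',(.428,-.231,.04),10),('wash',(.427,-.006,.08),14),('stowed',(.4285,-.36,.065),8),('fitted',MR+.015*ax,8)):
        u,v=proj(f,X).round().astype(int); print(nm,'mean diff',d[v-h:v+h,u-h:u+h].mean().round(1))
```

```text
top now [(np.int32(187), [243, 177, 15, 17], [249.63, 184.89]), (np.int32(175), [269, 183, 15, 16], [275.82, 189.98])]
top start [(np.int32(172), [269, 183, 14, 16], [275.73, 189.97])]
expected difference L-R [-26.55  -5.54]
bottle mean diff 0.9
wash mean diff 0.9
stowed mean diff 0.9
fitted mean diff 1.0
scene now [(np.int32(81), [248, 157, 12, 12], [252.79, 162.27]), (np.int32(86), [230, 167, 12, 13], [235.09, 173.07])]
scene start [(np.int32(86), [230, 167, 12, 13], [235.09, 173.07])]
expected difference L-R [ 17.83 -10.66]
bottle mean diff 3.0
wash mean diff 2.5
stowed mean diff 1.5
fitted mean diff 1.9
```

```bash
python3 -c "
from h import *
print(ticket.job_done(), state()['time_s'])"
```

```text
the job is handed in; nothing more can be done
the job is handed in; nothing more can be done
```

The job is done and handed in at about 31 s of the 66 s allowed; the hand-in reports no verdict.

- **Eyepiece:** I pulled it out of the left tube along the tube's axis. I lowered it into the rack's empty hole by feel until its shoulder landed (5.7 N upward, tool tip at 45.5 mm), then let go. The pictures show it standing upright.
- **Stopper:** I set the red stopper from the rack in the left tube and pushed it to a hard stop. The force rose from 13 N to 29 N over 0.1 mm of travel, at 9.3 mm where 9.1 mm was expected for a flange on the rim. I then released it and backed the arm off to touch nothing.
- **Last checks:** The new stopper lies within about half a pixel (about 1 mm) of where its position relative to the fitted one should be. That is the camera's limit, so the pictures alone cannot rule out it standing proud by less than a millimetre. The start and end pictures show no change at the fitted stopper, the stowed eyepiece or either bottle.
- **Disagreements:**
  - While held, the stopper sat about 2.6 mm off the tool's centre line sideways. I corrected for that before inserting it.
  - The finger opening read about 1–2 mm less than each part's diameter throughout.

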